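Find the key that opens the tumbler's belt cover

TASK

One of the three T-handled keys on the rack unlocks the belt cover of the rock tumbler; nobody remembers which. Try them in the keyhole one after another, return each wrong key to the rack, turn the right one clockwise as far as it goes and leave it in the lock, then push the belt cover fully open by its rib. Leave the other things on the shelf where they are.

Things in the scene. Friction and masses are not known exactly. Their poses are not given: they have to be found in the camera images.
- tumbler: The rock tumbler, fixed. Origin on the shelf under the centre of its drive housing, a dark grey box 200 mm along x, 230 mm along y, with a flat deck 130 mm up. Roller bed and black barrel (top at 185 mm) lie on its +y side, y = 115 to 360 mm. A wrong key stops dead after 0.1 to 0.3 rad; forcing does not help: turn it back until its bit lies along the slot and draw it out.
- keyhole (a point): Centre of the keyhole at the deck's surface, 130 mm up; the tumbler's axes. A straight slot 40 mm along x, 12 mm along y in a plate 7 mm thick, edges bevelled 2.5 mm all round, above and below (45 by 17 mm at the surface). A key goes straight down, bit along the slot, until its collar rests on the deck; lifted more than 3 mm no key turns. A turned key cannot be drawn out.
- lock (a joint): Turn of the lock, in rad: 0 locked, grows to the stop at 1.15 as the right key turns it clockwise seen from above. It takes up the key after about 0.2 rad of play, so the key turns some 1.35 rad in all; drag only 0.06 N m. It stays where it is left. The cover is free from about 0.95.
- belt_cover (a joint): Travel of the belt cover, in m: 0 closed, grows to 0.090 fully open as it slides along the tumbler's +y; held shut by the lock; slides with about 2 N of friction once unlocked and stays where it is left.
- cover_rib (a point): Foot of the finger rib on the grey belt cover, in the middle of the rib, at the cover's upper surface (135 mm above the shelf). The rib stands 16 mm high, is 66 mm long along x and 8 mm thick along y; push its -y face towards +y. The cover's surface reaches 20 mm from here towards -y. The frame has the tumbler's axes.
- rack: Steel key rack, fixed: a level comb plate, top 78 mm up, 5 mm thick, 212 mm along y, x = -34 to 44 mm. Three slots at y = -75, 0, 75 mm, 16 mm wide, open at the -x edge, from x = -34 to 22 mm. A key hangs in a slot at x = 0, collar on the plate, bit below it along x; it is lifted straight up and let straight down. Origin on the shelf under the middle slot's key.
- key_a: T-handled steel key, 111 mm tall, about 0.15 kg, hanging upright on the rack. Origin at the centre of the bit's lower end, z up the shank. Bit: flat, 36 mm along x, 5 mm along y, z = 0 to 45 mm, a notch in each side edge at z = 12 to 23 mm. Shank 9 mm thick, collar 30 mm across, underside at z = 55 mm, 6 mm thick. Black handle bar 70 mm along x, 12 mm along y, z = 95 to 111 mm. Notches 11 mm deep.
- key_b: As key_a, but the notches at z = 23 to 34 mm: only their height tells the keys apart. A key works the same turned by half a turn.
- key_c: As key_a, but the notches at z = 34 to 45 mm. Which of the three turns the lock differs from time to time and cannot be seen from outside.
- grit_tub: Sealed teal plastic grit tub, 116 mm across, 118 mm tall; leave it alone. Origin under its centre.
- scoop: Stainless measuring scoop, cup 50 mm across and 30 mm tall with a handle reaching 128 mm towards its -x; leave it alone. Origin under the cup's centre.
- agate_slab: Banded agate slab, 96 mm across, 10 mm thick, lying flat; leave it alone. Origin under its centre.
- vial: Cork-topped glass vial, 28 mm across, 74 mm tall, standing; leave it alone. Origin under its centre.
- stone_bowl: White ceramic bowl, 100 mm across, 45 mm tall; leave it alone. Origin under its centre.
- brush: Hand brush lying flat, along its x; leave it alone.
There are look-alikes about, which are no part of the job. What is shaped like the key_c but yellow is not meant.

How it is judged:
On the way, in this order (a step that is already met when the one before it is completed fails the run):
1. a key has turned the lock clockwise to its stop (lock past 1.0 rad) (value of joint lock above 1 rad), for 0.2 s.
2. the belt cover has been pushed fully open (past 80 mm) (value of joint belt_cover above 0.08 m), for 0.2 s.
At the end, for the whole second after the job is handed in: Lock past 1.0 rad, one key left in it (upright, within 8 mm of the keyhole, collar within 5 mm of the deck); cover open past 80 mm; the two other keys hang upright in rack slots (collar within 5 mm of the plate, within 20 mm of the hanging place along x); keys at rest (value of joint lock above 1 rad and value of joint belt_cover above 0.08 m and (((horizontal distance between key_a and keyhole below 0.008 m and angle between key_a's own z axis and vertical below 0.12 rad and z of key_a in the frame of keyhole between -0.06 and -0.05 m) and (angle between key_b's own z axis and vertical below 0.12 rad and x of key_b in the frame of rack between -0.02 and 0.02 m and y of key_b in the frame of rack between -0.085 and 0.085 m and z of key_b in the frame of rack between 0.018 and 0.028 m) and (angle between key_c's own z axis and vertical below 0.12 rad and x of key_c in the frame of rack between -0.02 and 0.02 m and y of key_c in the frame of rack between -0.085 and 0.085 m and z of key_c in the frame of rack between 0.018 and 0.028 m)) or ((horizontal distance between key_b and keyhole below 0.008 m and angle between key_b's own z axis and vertical below 0.12 rad and z of key_b in the frame of keyhole between -0.06 and -0.05 m) and (angle between key_a's own z axis and vertical below 0.12 rad and x of key_a in the frame of rack between -0.02 and 0.02 m and y of key_a in the frame of rack between -0.085 and 0.085 m and z of key_a in the frame of rack between 0.018 and 0.028 m) and (angle between key_c's own z axis and vertical below 0.12 rad and x of key_c in the frame of rack between -0.02 and 0.02 m and y of key_c in the frame of rack between -0.085 and 0.085 m and z of key_c in the frame of rack between 0.018 and 0.028 m)) or ((horizontal distance between key_c and keyhole below 0.008 m and angle between key_c's own z axis and vertical below 0.12 rad and z of key_c in the frame of keyhole between -0.06 and -0.05 m) and (angle between key_a's own z axis and vertical below 0.12 rad and x of key_a in the frame of rack between -0.02 and 0.02 m and y of key_a in the frame of rack between -0.085 and 0.085 m and z of key_a in the frame of rack between 0.018 and 0.028 m) and (angle between key_b's own z axis and vertical below 0.12 rad and x of key_b in the frame of rack between -0.02 and 0.02 m and y of key_b in the frame of rack between -0.085 and 0.085 m and z of key_b in the frame of rack between 0.018 and 0.028 m))) and linear speed of each of key_a, key_b, key_c below 0.02 m/s); the robot touches nothing.
It fails at once if a bystander (grit tub, scoop, agate slab, vial, bowl or brush) is shifted by more than 20 mm (distance of any of grit_tub, scoop, agate_slab, vial, stone_bowl, brush from where it was at the start of the episode above 0.02 m).
It also fails if it takes over 72 s, if anything falls off the work surface, if the arm or the gripper's body presses on something with over 40 N, if the wrist force passes 120 N, or if a joint passes its speed limit or range.

ROBOT

A 6-joint arm with a two-finger parallel gripper is mounted at the origin on the work surface. World frame = base frame: x ahead of the robot, y to its left, z up, the work surface at z = 0. Lengths are in m, angles in rad, forces in N, time in s.
With the tool pointing down it reaches from about 0.4 to 0.825 m from the base axis. Payload 7 kg.
Tool frame: the origin (TCP) lies at the very end of the fingers, on their centre line; the grasp point (between the pads) lies 19 mm behind it; x points along the fingers, y is the direction in which the jaws open and shut, and the axes are right-handed (so a half turn about x gives the same grasp; the last joint's range is limited). The gripper opens to 85 mm and grips with 20 to 120 N. Pads are 22 mm wide; open, the fingers measure 114 mm over their backs; the gripper's body (76 mm by 85 mm) begins 54 mm behind the grasp point. The pads swing forward as they close: fully open they stand 13 mm farther back than shut.
Start: joints at [-1.055, 0.359, 0.012, 0, -1.224, -0.288], TCP at [0.152, -0.658, 0.231] pointing down, gripper open.
Joint ranges: [-3.07, 3.07], [-1.43, 2.12], [-1.02, 1.25], [-3.03, 1.67], [-3.05, -0], [-3.03, 3.03]. Speed limits (rad/s): [2.39, 2.39, 3.01, 3.14, 3.14, 3.14].

INTERFACE

Orientations are given as a 3x3 rotation matrix whose columns are the frame's x, y, z axes.
In Python, from bench import goto, line_to, move_joints, grip, wait, inverse_kinematics, grab_frame, camera_model, PlanningError, hand_in, current_time, current_joint_pos, current_dq, current_joint_torque, current_ee_pos, current_tcp_rot, current_contact_force, current_wrist_torque, current_opening gives the robot as it stands. The module is installed in compiled form; this text tells all that it offers. Calls block until the motion is done:
- goto(position, orientation): joint-space move of the TCP to a pose.
- line_to(position, ori=None, max_speed=0.15, guard=None): straight line of the TCP; ori=None keeps the orientation; max_speed is the mean speed in m/s. With guard (N) it stops when the force on the tool has changed by that much, and returns True; else False.
- move_joints(angles): joint-space move.
- grip(opening, f_grip=None): opening from 0.0 (shut) to 1.0 (fully open); f_grip is the grip in N (None keeps the last); returns when the fingers have stopped.
- wait(seconds).
- inverse_kinematics(position, orientation): joint angles nearest the present ones, or None.
- grab_frame(name): name is "scene" or "top" or "wrist"; returns (picture, depth): 400x640x3 uint8, red, green, blue; 400x640 float32, m along the optical axis (not along the pixel's ray), 0 where there is no reading.
- camera_model(name): a dict with "fx", "fy", "cx", "cy" (pixels), "pose" (4x4, takes a point from camera to world coordinates). Camera axes: x right, y up, looking along -z (the intrinsics and any distortion apply to the point x, -y, -z); pixel columns grow to the right and rows downward; lengths in m; the calibration is good to about 2 mm. A picture is of the moment at which its call begins: read the wrist's pose just before it. camera_model takes no time and is no camera call; for the wrist camera it gives the pose at the moment of the call.
A pose or a line that the arm cannot do raises PlanningError and nothing moves.
- hand_in(): hands the job in, once; it reports no verdict.
Readings, each from a call of its own:
- current_time(): time.
- current_joint_pos(): joint angles.
- current_dq(): joint speeds.
- current_joint_torque(): joint torques, N m.
- current_ee_pos(): TCP position.
- current_tcp_rot(): TCP orientation.
- current_contact_force(): force on the tool from outside, world axes, zero at the start.
- current_wrist_torque(): the same for the moment, N m.
- current_opening(): opening from 0.0 (shut) to 1.0 (fully open).
Only numpy, scipy, OpenCV 4.12 (cv2) and the standard library are available. Lean on these libraries where they do the work, as an engineer would, in place of code of your own. Each camera call takes 0.05 s, during which the arm holds its last target.

## Working session

There is one attempt and no reset: what is moved stays moved. The work goes in short steps, each a Python script; the robot and the scene stay as the last script left them, time stands still between calls to the robot, and variables do not carry over. Pictures are saved under pics/ and viewed, and the job is handed in when it is done.

```bash
mkdir -p pics; python3 - <<'E'
from bench import *
import cv2, numpy as np
print(current_time())
for n in("scene","top"):
    p,d=grab_frame(n); m=camera_model(n); print(n,m)
    cv2.imwrite(f"pics/{n}0.png",p[:,:,::-1]); np.savez(f"{n}0.npz",p=p,d=d,K=[m['fx'],m['fy'],m['cx'],m['cy']],pose=m['pose'])
print(current_time())
E
```

```text
0.0
scene {'fx': 373.1728065120729, 'fy': 373.1728065120729, 'cx': 319.04809600608655, 'cy': 197.18621760417207, 'pose': array([[-0.04120427, -0.60272751,  0.79688252,  1.47691004],
       [ 0.99914335, -0.02792327,  0.03054258, -0.08969978],
       [ 0.00384271,  0.79745836,  0.60336175,  0.818345  ],
       [ 0.        ,  0.        ,  0.        ,  1.        ]])}
top {'fx': 383.6048425519854, 'fy': 383.6048425519854, 'cx': 322.59444797911976, 'cy': 196.42247943373619, 'pose': array([[ 0.02588995,  0.98802046, -0.15213573,  0.40283485],
       [-0.99964767,  0.02647886,  0.00184593, -0.1088141 ],
       [ 0.00585219,  0.15203434,  0.98835789,  1.10242451],
       [ 0.        ,  0.        ,  0.        ,  1.        ]])}
0.1
```

View pics/scene0.png

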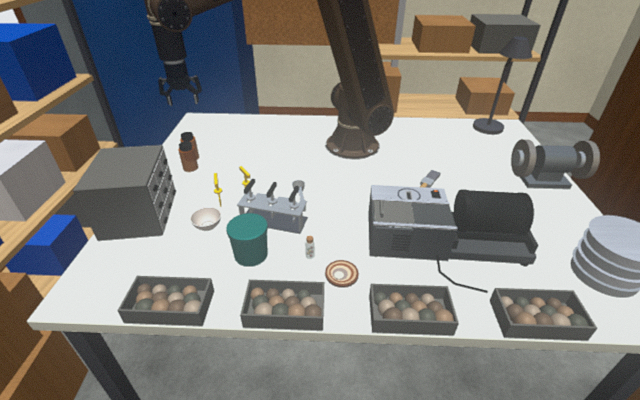

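View pics/top0.png

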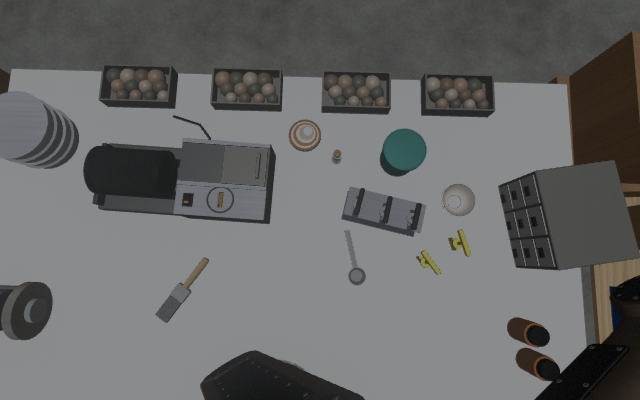

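The scene view shows three black-handled keys on the rack near (250,190), (272,190) and (295,195). In the top view they are at (361,199), (387,208) and (416,215). The yellow look-alikes at top (430,262) and (461,243) are not on the rack and are excluded. Next I'll take a close crop.

```bash
python3 - <<'E'
import cv2, numpy as np
a=cv2.imread("pics/top0.png"); b=cv2.imread("pics/scene0.png")
c=cv2.resize(a[175:285,330:490],None,fx=5,fy=5,interpolation=cv2.INTER_CUBIC); cv2.imwrite("pics/c1.png",c)
c=cv2.resize(a[130:235,165:285],None,fx=5,fy=5,interpolation=cv2.INTER_CUBIC);cv2.imwrite("pics/c2.png",c)
c=cv2.resize(b[160:260,200:330],None,fx=6,fy=6,interpolation=cv2.INTER_CUBIC);cv2.imwrite("pics/c3.png",c[:600,:800])
E
```

```text
(no output)
```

View pics/c1.png

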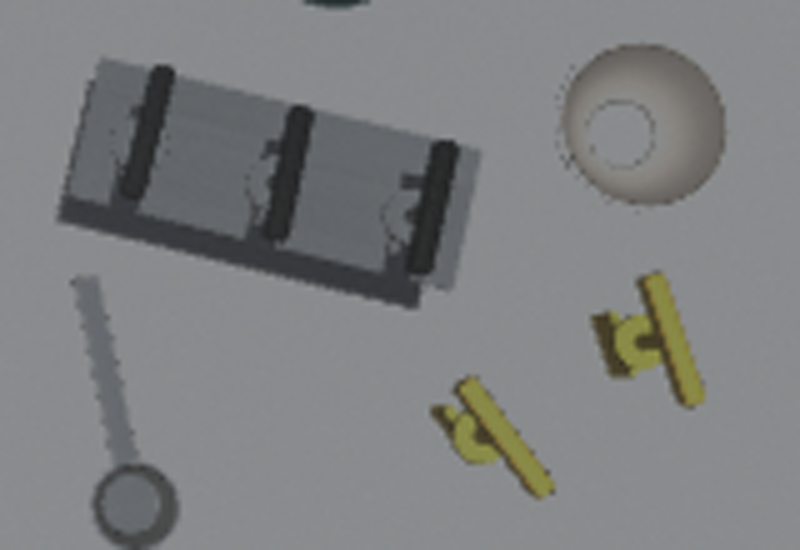

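View pics/c2.png

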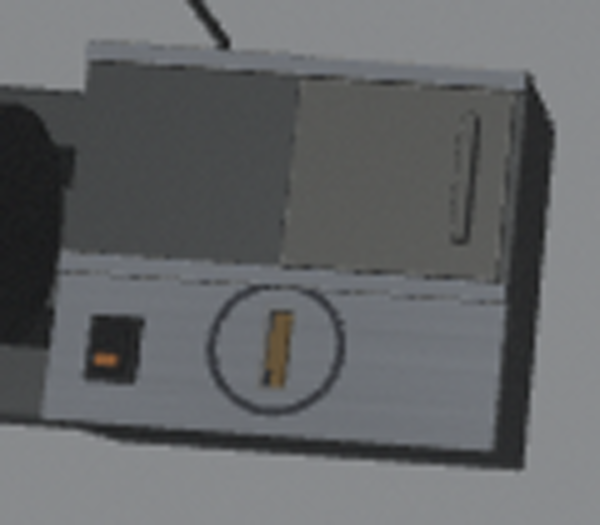

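View pics/c3.png

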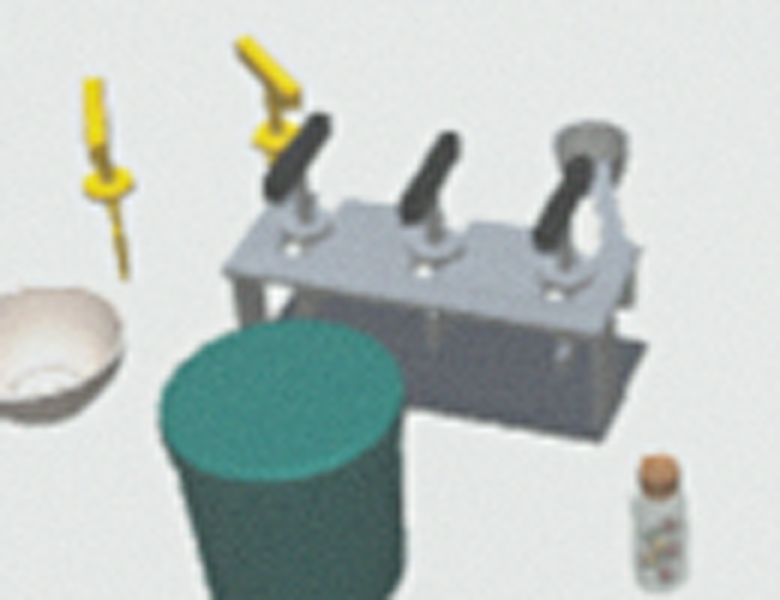

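```bash
cat > h.py <<'E'
import numpy as np, cv2
def back(u,v,d,K,pose):
    fx,fy,cx,cy=K; x=(u-cx)/fx*d; y=(v-cy)/fy*d
    P=np.stack([x,-y,-d,np.ones_like(d)],-1); return (P@np.asarray(pose).T)[...,:3]
def cloud(f):
    v,u=np.mgrid[:400,:640].astype(float); return back(u,v,f['d'].astype(float),f['K'],f['pose'])
E
python3 - <<'E'
from h import *
for n in("top","scene"):
    f=np.load(n+"0.npz"); W=cloud(f); p=f['p'].astype(int); dk=p.max(2)<70
    print(n)
    if n=="top": R=(slice(180,245),slice(335,430)); T=(slice(130,235),slice(165,285))
    else: R=(slice(175,230),slice(235,310)); T=(slice(180,265),slice(365,455))
    w=W[R]; k=dk[R]&(w[...,2]>.1)&(w[...,2]<.16)
    nn,l,s,c=cv2.connectedComponentsWithStats(k.astype(np.uint8))
    for i in range(1,nn):
        if s[i,4]<15: continue
        q=w[l==i]; m=q.mean(0); uu=np.linalg.svd((q-m)[:,:2],full_matrices=False)[2][0]; t=(q-m)[:,:2]@uu
        print('handle',s[i],m.round(4),np.median(q[:,2]).round(4),np.degrees(np.arctan2(*uu[::-1])).round(1),np.ptp(t).round(4))
    q=w[(w[...,2]>.07)&(w[...,2]<.085)]; r=cv2.minAreaRect(q[:,:2].astype(np.float32)); print('plate',r,np.median(q[:,2]))
    w=W[T]; q=w[(w[...,2]>.12)&(w[...,2]<.145)]; r=cv2.minAreaRect(q[:,:2].astype(np.float32)); print('deck',r,np.percentile(q[:,2],[5,25,50,75,95]))
    if n=="top":
        for (u,v) in [(215,176),(220,200),(221,193),(219,206),(259,155),(256,177),(230,220),(180,150)]: print(u,v,W[v,u].round(4),p[v,u])
E
```

```text
top
handle [ 19   8  11  27 132] [ 0.5427 -0.204   0.1335] 0.1335 166.1 0.0695
handle [ 48  16  10  27 139] [ 0.5235 -0.2759  0.1328] 0.1338 168.1 0.0681
handle [ 76  23  11  27 155] [ 0.5079 -0.349   0.1322] 0.1336 167.0 0.0698
plate ((0.530539870262146, -0.27816861867904663), (0.21227282285690308, 0.07837569713592529), 77.60685729980469) 0.07833150980635595
deck ((0.594001293182373, 0.16409720480442047), (0.2604033052921295, 0.20039905607700348), 87.41828918457031) [0.12790103 0.13011893 0.13193785 0.13508439 0.13807359]
215 176 [0.5981 0.168  0.1315] [73 74 75]
220 200 [0.5421 0.1628 0.0873] [100  84  58]
221 193 [0.5615 0.1621 0.0848] [102  84  59]
219 206 [0.5262 0.165  0.0852] [97 83 60]
259 155 [0.6513 0.0539 0.1528] [86 87 85]
256 177 [0.5944 0.0589 0.151 ] [75 76 73]
230 220 [0.493  0.143  0.0446] [48 50 51]
180 150 [0.687  0.2956 0.0484] [70 72 74]
scene
plate ((0.5202701687812805, -0.3013283610343933), (0.276421457529068, 0.13336734473705292), 61.768821716308594) 0.0769528565499964
deck ((0.5962754487991333, 0.1501331329345703), (0.23125864565372467, 0.20510686933994293), 87.04100036621094) [0.12570313 0.12864632 0.13027018 0.13384628 0.13605522]
```

```bash
cat >> h.py <<'E'
def R(yaw):  # tool down, jaw axis (tool y) along dir of key y for key yaw
    x=np.array([0,0,-1.]); y=np.array([-np.sin(yaw),np.cos(yaw),0]); return np.column_stack([x,y,np.cross(x,y)])
def frame(o,yaw):
    c,s=np.cos(yaw),np.sin(yaw); return lambda x,y:(o[0]+c*x-s*y,o[1]+s*x+c*y)
E
python3 - <<'E'
from bench import *; from h import *
print(current_tcp_rot().round(3), current_opening())
for flip in(0,np.pi):
    print(flip)
    for n,p,a in[("r",(.524,-.276,.107),-.22),("r1",(.5427,-.204,.25),-.22),("r3",(.508,-.349,.25),-.22),("k",(.545,.163,.159),-.045),("k-",(.545,.163,.159),-.045-1.4),("rib",(.62,.05,.15),-.045),("kup",(.545,.163,.3),-.045)]:
        q=inverse_kinematics(np.array(p),R(a+flip)); print(n,None if q is None else np.round(q,2))
E
```

```text
[[-0.    -0.226  0.974]
 [ 0.001  0.974  0.226]
 [-1.     0.002 -0.   ]] 0.9992212967276053
0
r [-0.15  0.33 -0.34  0.   -0.9  -1.64]
r1 [-0.02  0.19 -0.18  0.   -1.2  -1.77]
r3 [-0.29  0.25 -0.1   0.   -1.22 -1.51]
k [ 0.63  0.24 -0.33  0.   -1.   -2.25]
k- [ 0.63  0.24 -0.33  0.   -1.    2.63]
rib [ 0.39  0.33 -0.22  0.   -1.02 -2.01]
kup [ 0.63  0.15 -0.12  0.   -1.31 -2.25]
3.141592653589793
r [-0.15  0.33 -0.34  0.   -0.9   1.51]
r1 [-0.02  0.19 -0.18  0.   -1.2   1.37]
r3 [-0.29  0.25 -0.1   0.   -1.22  1.64]
k [ 0.63  0.24 -0.33  0.   -1.    0.89]
k- [ 0.63  0.24 -0.33  0.   -1.   -0.51]
rib [ 0.39  0.33 -0.22  0.   -1.02  1.13]
kup [ 0.63  0.15 -0.12  0.   -1.31  0.89]
```

```bash
python3 - <<'E'
from bench import *; from h import *
def snap(n):
    m=camera_model("wrist"); p,d=grab_frame("wrist"); cv2.imwrite(f"pics/{n}.png",p[:,:,::-1]); np.savez(n+".npz",p=p,d=d,K=[m['fx'],m['fy'],m['cx'],m['cy']],pose=m['pose']); print(n,m['pose'].round(3),m['fx'],current_time())
goto(np.array([.524,-.276,.30]),R(-.22+np.pi)); snap("w_rack")
goto(np.array([.565,.13,.32]),R(-.045+np.pi)); snap("w_tum")
print(current_contact_force().round(2),current_wrist_torque().round(3))
E
```

```text
w_rack [[-0.221  0.931  0.291  0.598]
 [-0.975 -0.211 -0.065 -0.294]
 [ 0.001 -0.298  0.954  0.442]
 [ 0.     0.     0.     1.   ]] 292.24046553721587 2.0917
w_tum [[-0.047  0.953  0.298  0.641]
 [-0.999 -0.046 -0.013  0.125]
 [ 0.001 -0.298  0.954  0.462]
 [ 0.     0.     0.     1.   ]] 292.24046553721587 3.65
[-0.29  0.88  0.28] [-0.039 -0.011  0.004]
```

View pics/w_rack.png

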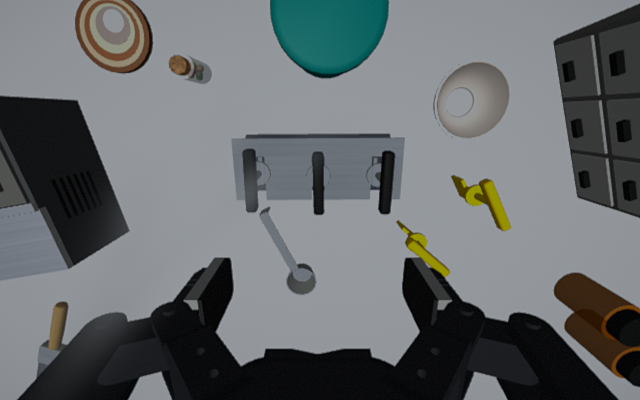

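View pics/w_tum.png

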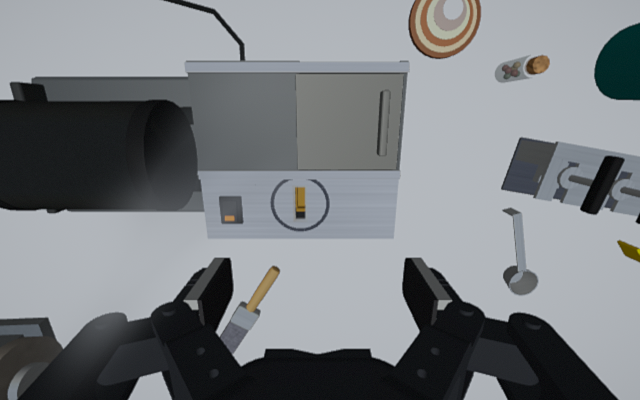

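```bash
python3 - <<'E'
from h import *
f=np.load("w_rack.npz"); W=cloud(f); p=f['p'].astype(int); z=W[...,2]
k=(p.max(2)<70)&(z>.118)&(z<.145); k[250:]=0; k[:130]=0
nn,l,s,c=cv2.connectedComponentsWithStats(k.astype(np.uint8))
for i in range(1,nn):
    if s[i,4]<40: continue
    q=W[l==i]; q=q[q[:,2]>.129]; r=cv2.minAreaRect(q[:,:2].astype(np.float32)); print(s[i],np.round(r[0],4),np.round(r[1],4),round(r[2],1),np.median(q[:,2]).round(4),q.mean(0).round(4))
k=(z>.072)&(z<.083); k[:,:225]=0;k[:,410:]=0;k[205:]=0
q=W[k]; r=cv2.minAreaRect(q[:,:2].astype(np.float32)); print('plate',r,np.median(q[:,2]))
f=np.load("w_tum.npz"); W=cloud(f); p=f['p'].astype(int); z=W[...,2]
k=(z>.126)&(z<.134); k[:, :185]=0;k[:,412:]=0;k[245:]=0;q=W[k]; r=cv2.minAreaRect(q[:,:2].astype(np.float32)); print('deck',r,np.median(q[:,2]))
# rib
k=(z>.145)&(z<.16); k[:,:370]=0;k[:,398:]=0;k[160:]=0;k[:85]=0;q=W[k]; r=cv2.minAreaRect(q[:,:2].astype(np.float32)); print('rib',r,np.median(q[:,2]))
# hole
k=np.zeros(z.shape,bool); k[178:226,285:315]=(z<.122)[178:226,285:315]; v,u=np.nonzero(k); print(u.min(),u.max(),v.min(),v.max(),k.sum())
# back-project hole boundary onto z=.13 plane
def onplane(u,v,h):
    K=f['K'];P=f['pose'];d=np.array([(u-K[2])/K[0],-(v-K[3])/K[1],-1.])
    d=P[:3,:3]@d; t=(h-P[2,3])/d[2]; return P[:3,3]+t*d
for a in[(u.min()-.5,200),(u.max()+.5,200),(300,v.min()-.5),(300,v.max()+.5)]: print(a,onplane(*a,.13).round(4),onplane(*a,.1275).round(4))
c=cv2.resize(f['p'][165:240,260:340,::-1],None,fx=7,fy=7,interpolation=cv2.INTER_CUBIC);cv2.imwrite("pics/hole.png",c)
np.set_printoptions(linewidth=250)
print((z[176:228:2,286:316:2]*1000).round().astype(int))
E
```

```text
[   0  130   69  120 1949] [0.5882 0.0369] [0.0118 0.1326] 87.1 0.1305 [0.609  0.0353 0.1311]
[243 149  14  33 364] [ 0.5625 -0.2107] [0.0117 0.034 ] 76.6 0.1332 [ 0.5643 -0.2116  0.133 ]
[378 151  17  63 771] [ 0.5105 -0.3521] [0.0121 0.0688] 77.0 0.1334 [ 0.512  -0.3516  0.1332]
[313 152  11  63 659] [ 0.526  -0.2785] [0.011  0.0692] 77.5 0.1334 [ 0.5278 -0.2791  0.1333]
[247 198  11  14  64] [ 0.5169 -0.2029] [0.0079 0.0158] 30.9 0.1329 [ 0.5162 -0.2018  0.1327]
plate ((0.5319172739982605, -0.2798287868499756), (0.21263077855110168, 0.07845314592123032), 77.5275650024414) 0.07764624094286687
deck ((0.5946298837661743, 0.14804787933826447), (0.23082856833934784, 0.2005324512720108), 87.34429931640625) 0.12968664571182476
rib ((0.6275314092636108, 0.056320127099752426), (0.008526958525180817, 0.06467986106872559), 87.31015014648438) 0.15060092648921902
295 305 187 217 292
(np.float64(294.5), 200) [0.5443 0.1564 0.13  ] [0.5436 0.1566 0.1275]
(np.float64(305.5), 200) [0.5437 0.1434 0.13  ] [0.543  0.1435 0.1275]
(300, np.float64(186.5)) [0.5604 0.1488 0.13  ] [0.5598 0.149  0.1275]
(
[... 1008 characters left out ...]
1 128]
 [130 130 130 130 129  87  78  79  78  77 129 130 129 130 130]
 [130 129 129 129 127  85  87  85  86  85 129 130 129 130 129]
 [130 130 130 130 128  85  85  85  86  87 128 128 130 129 130]
 [128 131 130 130 129  54  54  54  53  54 128 129 129 129 130]
 [130 129 130 130 129  62  63  62  64  63 129 129 131 130 130]
 [129 129 131 130 129  70  71  71  71  70 129 130 130 129 130]
 [130 129 129 129 129 127 126 126 126 125 128 130 128 129 130]
 [129 130 129 129 128 131 128 128 129 128 128 130 130 131 130]
 [130 129 130 130 130 130 129 129 130 131 129 130 129 130 130]
 [130 130 130 128 129 130 130 130 129 130 131 129 130 130 130]
 [129 130 129 130 128 130 130 129 129 130 129 130 131 130 130]]
```

View pics/hole.png

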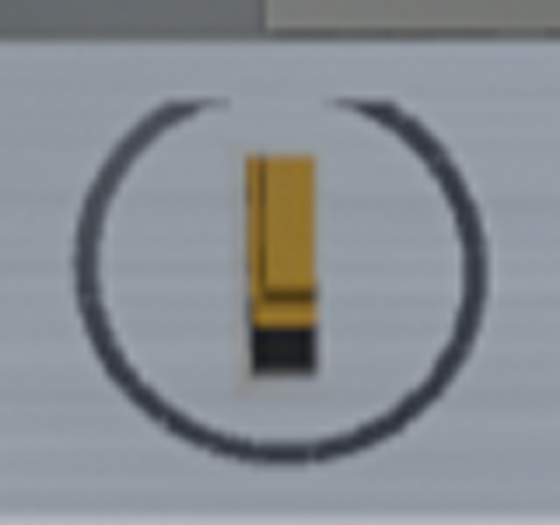

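The rack frame is at (.527,-.279) with yaw -.218. The middle and -75 handles agree with it within about 1 mm. The keyhole is at (.540,.150) with yaw -.046, and the slot measures about 39x12 mm. The rib is at (.6275,.0563). First I'll pick up the key at slot y=+75.

```bash
cat >> h.py <<'E'
from bench import *
RY=-.2177; rk=frame((.5266,-.2786),RY)
KY=-.0463; kh=frame((.5401,.1500),KY); PI=np.pi
def st(s): print(s,round(current_time(),2),'z%.4f'%current_ee_pos()[2],'xy',current_ee_pos()[:2].round(4),'F',current_contact_force().round(1),'M',current_wrist_torque().round(2),'op%.3f'%current_opening())
def P(xy,z): return np.array([xy[0],xy[1],z])
def snap(n,cam="wrist"):
    m=camera_model(cam); p,d=grab_frame(cam); cv2.imwrite(f"pics/{n}.png",p[:,:,::-1]); np.savez(n+".npz",p=p,d=d,K=[m['fx'],m['fy'],m['cx'],m['cy']],pose=m['pose'])
def pick(y):
    grip(.5,60); goto(P(rk(0,y),.19),R(RY+PI)); line_to(P(rk(0,y),.107),max_speed=.2,guard=15); st('at')
    grip(0,60); st('grip'); line_to(P(rk(0,y),.25),max_speed=.25); st('lift')
def insert(dx=0,dy=0):
    goto(P(kh(dx,dy),.245),R(KY+PI)); line_to(P(kh(dx,dy),.222),max_speed=.2); st('above')
    g=line_to(P(kh(dx,dy),.1585),max_speed=.06,guard=12); st('ins %s'%g)
E
python3 - <<'E'
from h import *
pick(75e-3)
snap("w_k1")
E
```

```text
at 6.06 z0.1078 xy [ 0.5438 -0.2049] F [ 0.4 -0.4  0.8] M [ 0.01  0.01 -0.03] op0.501
grip 6.44 z0.1087 xy [ 0.5439 -0.2053] F [-0.8  2.9  6.2] M [ 1.08  0.24 -0.03] op0.127
lift 7.17 z0.2488 xy [ 0.5419 -0.2051] F [ 0.3 -0.2 -1.5] M [0.02 0.05 0.04] op0.129
```

View pics/w_k1.png

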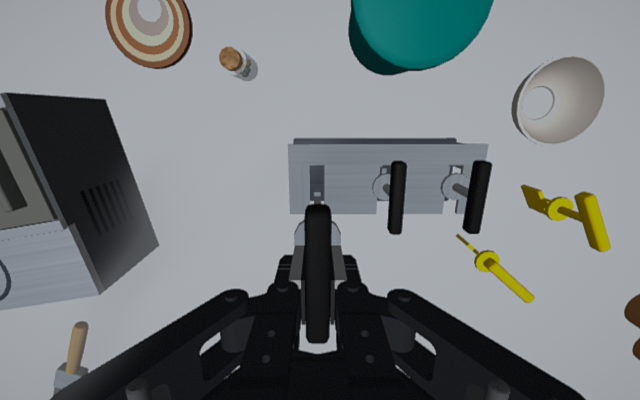

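```bash
python3 - <<'E'
from h import *
f=np.load("w_k1.npz"); W=cloud(f); p=f['p'].astype(int); z=W[...,2]
k=np.zeros(z.shape,bool); k[195:350,300:335]=1; k&=(z>.25)&(z<.3)
for v in range(200,350,8): print(v,W[v,318].round(4),p[v,318])
w=W[205:342,312:325].reshape(-1,3); w=w[(abs(w[:,2]-.275)<.012)]; print(len(w),w.mean(0),np.ptp(w[:,0]), (w.max(0)+w.min(0))/2)
insert()
E
```

```text
200 [ 0.5601 -0.2103  0.1976] [65 67 67]
208 [ 0.5766 -0.2138  0.2674] [7 8 7]
216 [ 0.5751 -0.2135  0.2737] [22 22 23]
224 [ 0.5714 -0.2126  0.2733] [25 26 26]
232 [ 0.5682 -0.2119  0.2743] [28 29 30]
240 [ 0.5644 -0.2111  0.2741] [25 26 27]
248 [ 0.5602 -0.2102  0.2732] [26 27 27]
256 [ 0.5568 -0.2094  0.2741] [26 27 28]
264 [ 0.5528 -0.2085  0.2737] [23 25 25]
272 [ 0.5485 -0.2075  0.2732] [23 24 25]
280 [ 0.5453 -0.2068  0.2746] [23 23 26]
288 [ 0.5408 -0.2058  0.2739] [25 25 27]
296 [ 0.5366 -0.2049  0.2739] [22 23 22]
304 [ 0.5318 -0.2038  0.2733] [22 23 23]
312 [ 0.5285 -0.2031  0.2747] [24 23 25]
320 [ 0.5231 -0.2019  0.2734] [21 21 21]
328 [ 0.5193 -0.2011  0.2743] [22 22 24]
336 [ 0.5152 -0.2001  0.2748] [22 23 23]
344 [ 0.2601 -0.1441 -0.0012] [154 158 164]
1772 [ 0.54735952 -0.2072902   0.27348231] 0.06689134828942167 [ 0.54440379 -0.20649828  0.26933454]
above 8.82 z0.2211 xy [0.5396 0.1485] F [-0.2  0.3 -1.4] M [ 0.01 -0.07  0.01] op0.126
ins True 9.78 z0.1607 xy [0.5399 0.1499] F [-1.  -0.2  4.8] M [-0.03  0.3  -0.04] op0.127
```

The key is in: TCP z is .1607, against .161 expected when seated. Now I'll turn it in small steps, watching the torque.

```bash
cat >> h.py <<'E'
def turn(total,step=.08,lim=.6):
    q0=np.array(current_joint_pos()); a=0; m0=current_wrist_torque()[2]
    while a<total-1e-6:
        a=min(total,a+step); q=q0.copy(); q[5]-=a; move_joints(q)
        m=current_wrist_torque()
        print('%.2f'%a,round(current_time(),2),'F',current_contact_force().round(1),'M',m.round(2),'z%.4f'%current_ee_pos()[2])
        if abs(m[2]-m0)>lim: return a
    return None
def turnto(j6):
    q=np.array(current_joint_pos()); q[5]=j6; move_joints(q)
E
python3 - <<'E'
from h import *
print(current_joint_pos().round(3))
print(turn(.5))
E
```

```text
[ 0.62   0.23  -0.342  0.    -1.001  0.904]
0.08 10.03 F [-0.6 -0.3  0.6] M [ 0.08  0.12 -0.02] z0.1607
0.16 10.28 F [ 0.5  0.6 -0. ] M [ 0.41 -0.19  0.03] z0.1607
0.24 10.53 F [ 1.6  5.7 -1.4] M [ 1.85 -0.68  0.1 ] z0.1608
0.32 10.78 F [ 2.5  5.4 -2.5] M [ 2.09 -0.7   0.95] z0.1608
0.32
```

```bash
python3 - <<'E'
from h import *
print(turn(.06,.06))
E
```

```text
0.06 11.03 F [ 1.6  3.7 -2.3] M [ 1.43 -0.43  1.49] z0.1608
None
```

```bash
cat >> h.py <<'E'
def back_out(y,n):
    turnto(.904); st('back')
    p=current_ee_pos(); g=line_to(P(p[:2],.2),max_speed=.08,guard=15); st('out %s'%g)
    if g: return False
    line_to(P(p[:2],.245),max_speed=.25); goto(P(rk(0,y),.25),R(RY+PI)); snap(n); st('rack'); return True
E
python3 - <<'E'
from h import *
print(back_out(.075,"w_ret1"))
E
```

```text
back 11.47 z0.1607 xy [0.5402 0.1503] F [-1.5 -0.8  0.6] M [-0.32  0.28 -0.06] op0.128
out False 12.12 z0.1998 xy [0.5399 0.1503] F [ 0.1  0.6 -1.9] M [-0.03  0.05 -0.01] op0.126
rack 13.83 z0.2498 xy [ 0.5431 -0.2043] F [-0.2  0.6 -1.2] M [-0.01  0.07  0.02] op0.129
True
```

View pics/w_ret1.png

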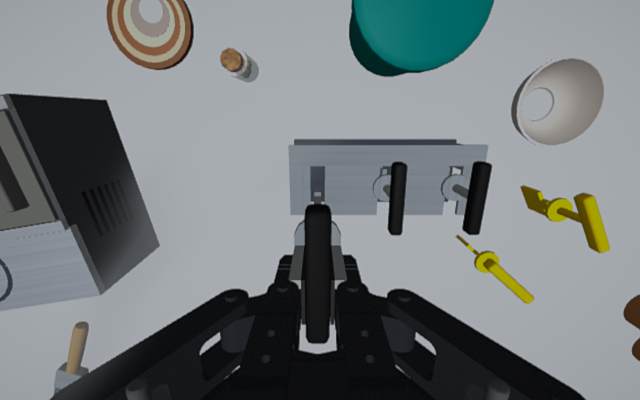

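The held key is still straight in the jaws at (318,270), over its free slot. Lower it back into the rack and take the middle key.

```bash
cat >> h.py <<'E'
def putback(y):
    line_to(P(rk(0,y),.175),max_speed=.25); g=line_to(P(rk(0,y),.1083),max_speed=.08,guard=8); st('down %s'%g)
    z=current_ee_pos()[2]
    if z>.114: return False
    grip(.5); st('rel'); line_to(P(rk(0,y),.19),max_speed=.25); return True
E
python3 - <<'E'
from h import *
if putback(.075):
    goto(P(rk(0,0),.27),R(RY+PI)); snap("w_a1")
E
```

```text
down True 15.09 z0.1087 xy [ 0.5421 -0.2053] F [-0.4  0.7  4.5] M [0.44 0.47 0.  ] op0.129
rel 15.5 z0.1073 xy [ 0.5411 -0.2051] F [-0.8 -0.1  1.1] M [-0.   -0.03 -0.04] op0.498
```

View pics/w_a1.png

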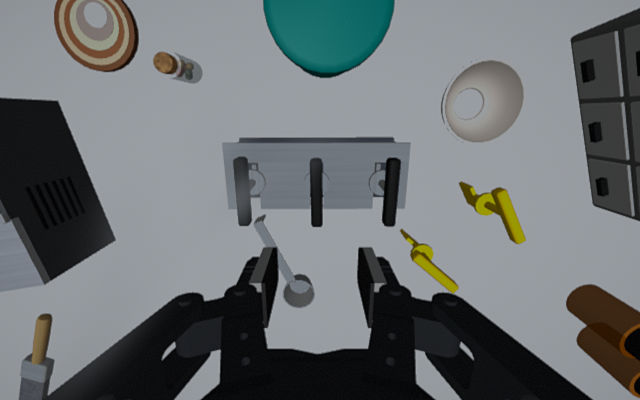

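The first key hangs upright at (243,190) again, level with the others at (316,192) and (391,190). Now the middle key.

```bash
python3 - <<'E'
from h import *
pick(0); insert()
if current_ee_pos()[2]<.1635: print(turn(.5,lim=.7))
E
```

```text
at 17.75 z0.1091 xy [ 0.5281 -0.2791] F [ 0.9 -0.5  1.5] M [-0.01 -0.01  0.03] op0.504
grip 18.13 z0.1089 xy [ 0.5279 -0.2787] F [-0.8  3.   6.8] M [1.03 0.13 0.01] op0.126
lift 18.86 z0.2494 xy [ 0.526  -0.2783] F [ 1.1  0.7 -2. ] M [ 0.02  0.04 -0.  ] op0.126
above 20.71 z0.2211 xy [0.5396 0.1486] F [-0.2 -0.2 -0.6] M [ 0.03 -0.05  0.03] op0.129
ins True 21.67 z0.1609 xy [0.5403 0.15  ] F [-0.1 -0.4  4.3] M [ 0.04  0.23 -0.01] op0.129
0.08 21.92 F [-0.3  0.1  1.1] M [0.19 0.22 0.  ] z0.1609
0.16 22.17 F [0.3 0.2 0.7] M [ 0.05 -0.06 -0.07] z0.1609
0.24 22.42 F [ 0.8  1.  -0.2] M [ 0.55 -0.38  0.01] z0.1610
0.32 22.67 F [ 0.9  2.5 -0.1] M [ 0.54 -0.36  0.87] z0.1610
0.32
```

```bash
python3 - <<'E'
from h import *
print(turn(.08,.08)); 
if True:
    print(back_out(0,"w_ret2"))
E
```

```text
0.08 22.92 F [-0.   0.6  0.3] M [ 0.29 -0.24  1.58] z0.1610
0.08
back 23.38 z0.1609 xy [0.5403 0.1501] F [1.4 1.1 0.6] M [ 0.17 -0.14  0.01] op0.129
out False 24.02 z0.1998 xy [0.54 0.15] F [ 0.2  0.  -1.8] M [ 0.03 -0.28  0.04] op0.125
rack 25.98 z0.2499 xy [ 0.5271 -0.2776] F [-0.  -0.7 -1.1] M [ 0.03 -0.03  0.04] op0.127
True
```

The middle key stops dead too: its torque rose to 1.58 N m with hardly any side force. Return it and take the third.

```bash
python3 - <<'E'
from h import *
if putback(0):
    goto(P(rk(0,0),.27),R(RY+PI)); snap("w_a2")
    pick(-.075); insert()
    if current_ee_pos()[2]<.1635: print(turn(.48,lim=.6))
E
```

```text
down True 27.23 z0.1089 xy [ 0.526  -0.2785] F [-0.4  0.8  5.3] M [ 0.28  0.35 -0.03] op0.126
rel 27.64 z0.1077 xy [ 0.5252 -0.2782] F [ 0.4 -0.5 -0.1] M [ 0.01  0.   -0.02] op0.499
at 29.88 z0.1085 xy [ 0.5116 -0.3518] F [ 0.4 -0.9 -0.3] M [-0.02 -0.02 -0.01] op0.504
grip 30.27 z0.1089 xy [ 0.5115 -0.352 ] F [0.1 3.4 9.2] M [1.15 0.05 0.01] op0.129
lift 30.99 z0.2491 xy [ 0.5098 -0.3514] F [-0.3  0.2 -1.7] M [-0.    0.06 -0.05] op0.130
above 33.08 z0.2211 xy [0.5396 0.1487] F [-0.7  0.3 -1.6] M [ 0.06 -0.03  0.06] op0.127
ins True 34.04 z0.1608 xy [0.54   0.1499] F [-0.8 -0.2  4.9] M [ 0.03  0.49 -0.03] op0.130
0.08 34.29 F [-0.1  1.2  0.3] M [ 0.16  0.15 -0.01] z0.1609
0.16 34.54 F [ 0.2  0.3 -0. ] M [ 0.14 -0.09 -0.02] z0.1609
0.24 34.79 F [1.1 0.4 1.3] M [ 0.1 -0.2  0. ] z0.1609
0.32 35.04 F [ 0.4  0.2 -0.3] M [ 0.41 -0.38  0.03] z0.1609
0.40 35.29 F [ 0.9  1.6 -0.7] M [ 0.6  -0.3   0.01] z0.1609
0.48 35.54 F [0.3 2.3 1.9] M [ 0.73 -0.29  0.01] z0.1609
None
```

View pics/w_a2.png

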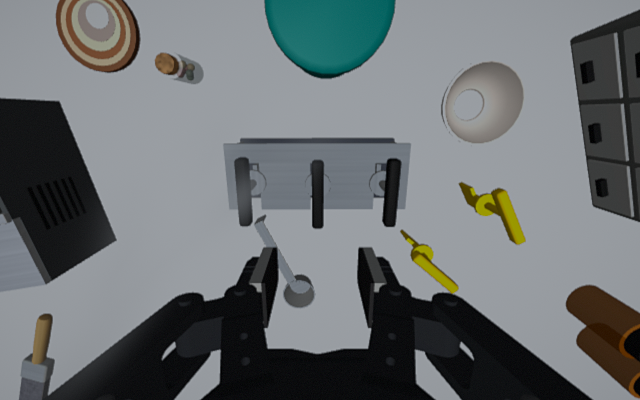

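The first two keys hang upright in their slots at (243,190) and (317,192). The third key turns freely past 0.48 rad, so I'll go on to its stop.

```bash
python3 - <<'E'
from h import *
print(turn(1.15,step=.12,lim=.8)); print(current_joint_pos()[5]-.904); wait(.3); st('hold')
E
```

```text
0.12 35.79 F [0.4 1.3 0.6] M [ 0.53 -0.15  0.03] z0.1609
0.24 36.04 F [0.1 0.5 1. ] M [ 0.61 -0.01  0.05] z0.1609
0.36 36.29 F [-0.9  1.6  1. ] M [0.62 0.12 0.02] z0.1609
0.48 36.54 F [0.4 1.4 1.8] M [ 0.61  0.28 -0.  ] z0.1609
0.60 36.79 F [0.3 2.  1.5] M [ 0.67  0.29 -0.01] z0.1609
0.72 37.04 F [-0.7  1.2  0.3] M [ 0.58  0.28 -0.02] z0.1609
0.84 37.29 F [-0.1  0.9  1.3] M [ 0.38  0.3  -0.07] z0.1609
0.96 37.54 F [-0.4  0.8  0.4] M [0.34 0.43 0.29] z0.1609
1.08 37.79 F [0.1 0.2 1.4] M [0.21 0.24 1.69] z0.1609
1.08
-1.5469783613618608
hold 38.09 z0.1609 xy [0.5401 0.1501] F [-0.7 -1.   1. ] M [0.25 0.33 1.78] op0.131
```

It reached the stop, with the torque rising at about 1.5 rad of gripper turn (the slip in the jaws is included). Now release it and check.

```bash
python3 - <<'E'
from h import *
grip(.5); st('rel'); p=current_ee_pos(); line_to(P(p[:2],.26),max_speed=.25); st('up')
yaw=KY+PI/2
grip(0,60); goto(P((.575,.04),.3),R(yaw)); snap("w_rib"); print(current_joint_pos().round(2))
E
```

```text
rel 38.5 z0.1609 xy [0.5401 0.15  ] F [ 0.7 -0.5  0. ] M [ 0.01  0.06 -0.01] op0.501
up 39.05 z0.2607 xy [0.5401 0.1501] F [-0.2 -0.6 -1. ] M [ 0.02  0.07 -0.06] op0.504
[ 0.41  0.16 -0.1  -0.   -1.31 -0.46]
```

View pics/w_rib.png

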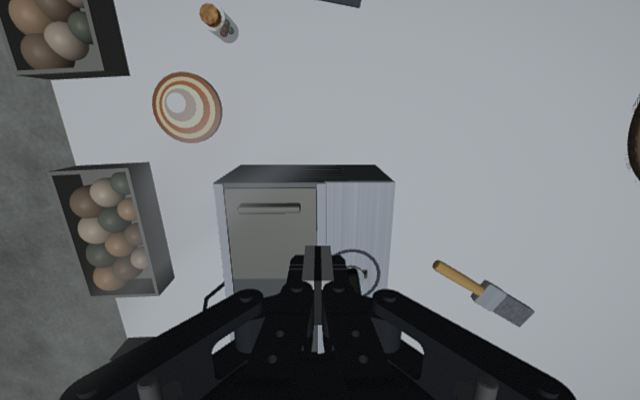

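The rib is at (269,208), and the cover is still closed. Cross-check its position from this heading, then push.

```bash
python3 - <<'E'
from h import *
f=np.load("w_rib.npz"); W=cloud(f); z=W[...,2]
k=(z>.146)&(z<.16); m=np.zeros_like(k); m[195:222,230:305]=1; q=W[k&m]; r=cv2.minAreaRect(q[:,:2].astype(np.float32)); print('rib',r,np.median(q[:,2]))
rb=frame((.6275,.0563),KY); yaw=KY+PI/2
goto(P(rb(0,-.034),.2),R(yaw)); g=line_to(P(rb(0,-.034),.141),max_speed=.12,guard=10); st('down %s'%g)
if not g:
    g=line_to(P(rb(0,.0765),.141),max_speed=.1,guard=25); st('push %s'%g); snap("s_push","scene")
E
```

```text
rib ((0.6273182034492493, 0.055412713438272476), (0.007708297576755285, 0.06501171737909317), 87.53325653076172) 0.1503319857559663
down False 41.31 z0.1426 xy [0.6266 0.0227] F [-0.8  0.  -0.1] M [ 0.05 -0.02 -0.  ] op-0.002
push False 42.57 z0.1408 xy [0.631  0.1323] F [-0.1 -3.6  0.9] M [-1.31 -0.22 -0.03] op-0.003
```

View pics/s_push.png

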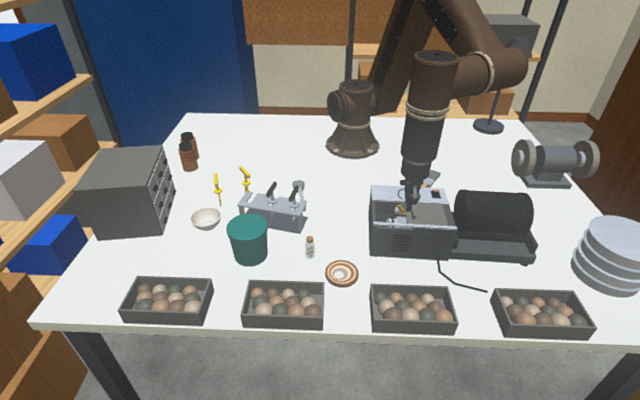

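The cover is sliding under about 3.6 N. Push on to the end stop, then withdraw and look.

```bash
python3 - <<'E'
from h import *
rb=frame((.6275,.0563),KY); yaw=KY+PI/2
g=line_to(P(rb(0,.095),.141),max_speed=.05,guard=12); st('push %s'%g)
p=current_ee_pos(); l=frame(p[:2],KY); line_to(P(l(0,-.012),.141)); line_to(P(l(0,-.012),.2)); st('up')
goto(P((.565,.06),.32),R(KY+PI)); snap("w_end"); goto(P((.5,-.06),.36),R(-.13+PI)); snap("w_end2"); snap("t_end","top"); st('end')
f=np.load("w_end.npz"); W=cloud(f); z=W[...,2]
k=(z>.1465)&(z<.157)&(abs(W[...,0]-.63)<.045)&(W[...,1]>.05)&(W[...,1]<.2); q=W[k]; r=cv2.minAreaRect(q[:,:2].astype(np.float32)); print('rib',r,k.sum())
k=(z>.180)&(z<.192)&(abs(W[...,0]-.54)<.03)&(W[...,1]<.2)&(W[...,1]>.1);q=W[k]; r=cv2.minAreaRect(q[:,:2].astype(np.float32)); print('handle',r,k.sum(),np.median(q[:,2]))
E
```

```text
push True 42.83 z0.1406 xy [0.6306 0.1323] F [ 1.5 -4.1  1.7] M [-0.93 -0.23  0.05] op-0.000
up 43.62 z0.2000 xy [0.6298 0.1206] F [-0.6 -0.2 -0.6] M [ 0.04  0.03 -0.06] op0.001
end 45.83 z0.3595 xy [ 0.5001 -0.0597] F [ 0.4 -0.6 -1. ] M [0.03 0.   0.01] op0.001
rib ((0.6318432688713074, 0.14603140950202942), (0.008554304949939251, 0.06485136598348618), 86.58027648925781) 537
handle ((0.5399513244628906, 0.15083111822605133), (0.012607838958501816, 0.06950951367616653), 6.801502227783203) 800 0.18510529079040303
```

View pics/w_end.png

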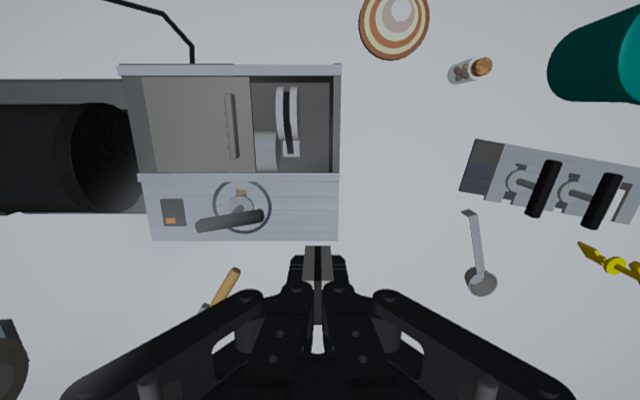

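View pics/w_end2.png

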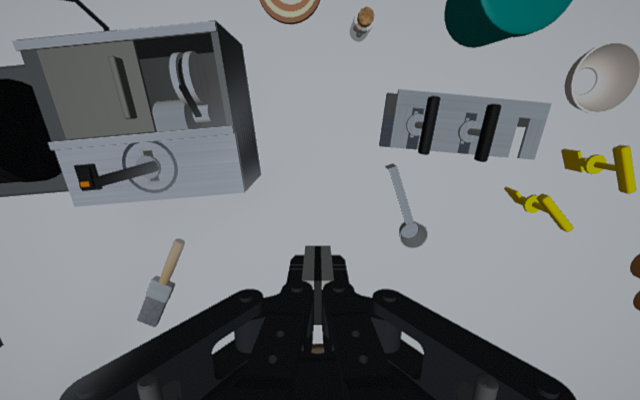

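View pics/t_end.png

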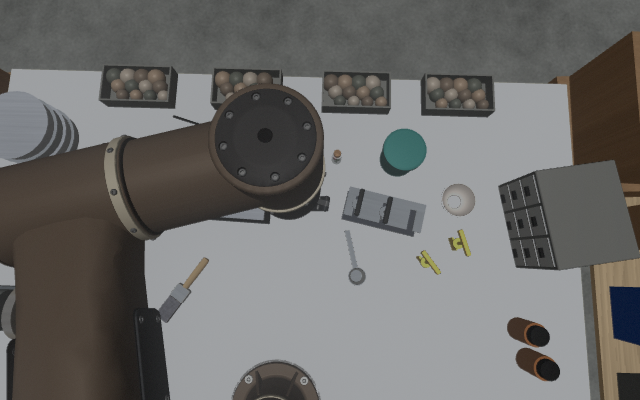

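```bash
python3 - <<'E'
from h import *
f=np.load("w_end2.npz"); W=cloud(f); z=W[...,2]; p=f['p'].astype(int)
k=(p.max(2)<70)&(z>.125)&(z<.142); k[:,:405]=0;k[:,520:]=0;k[165:]=0
nn,l,s,c=cv2.connectedComponentsWithStats(k.astype(np.uint8))
for i in range(1,nn):
    if s[i,4]<40: continue
    q=W[l==i]; r=cv2.minAreaRect(q[:,:2].astype(np.float32)); d=np.array(r[0])-[.527,-.2787]; c_,s_=np.cos(RY),np.sin(RY)
    print(np.round(r,3) if 0 else r, np.median(q[:,2]).round(4),'rack xy',(c_*d[0]+s_*d[1]).round(4),(-s_*d[0]+c_*d[1]).round(4))
hand_in()
E
```

```text
((0.5425659418106079, -0.2055109441280365), (0.011701785027980804, 0.06857403367757797), 77.0522232055664) 0.1333 rack xy -0.0006 0.0748
((0.5237023830413818, -0.2778712809085846), (0.011777857318520546, 0.06852508336305618), 77.37432098388672) 0.1331 rack xy -0.0034 0.0001
the job is handed in; nothing more can be done
```

The tumbler is unlocked and its belt cover is fully open. I handed the job in at about 46 s, and `hand_in` gives no verdict.

- **Finding the key:** I tried the keys in slots +75, 0 and -75. The first two stopped dead at about 0.25–0.3 rad, with torque rising above 1.4 N m. I put each back in its own slot. The third turned freely to the stop and stays in the lock.
- **Cover:** I pushed it open by its rib until it stopped.

**Last checks, all from camera measurements:**

| Item | Measured |
|---|---|
| Key in lock | turned about 1.4 rad clockwise; handle centre within 1 mm of the keyhole, top at 185 mm (186 expected when seated) |
| Cover travel | about 89.8 mm |
| Returned keys | upright, within 4 mm of their hanging places |
| Bystanders | no visible shift where they could be seen; the agate slab was hidden by the arm in the final top view but showed in the wrist view |

Two readings differed slightly. The top and wrist cameras disagreed by 2–3 mm on the handle positions, so I used the wrist camera throughout. The gripper turned about 1.55 rad in all against about 1.4 rad for the key, which I put down to slight slip in the jaws at the stop.

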